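# Chock the capacitor on the rework rest and drop its stop

### The arm

A 7-joint arm with a two-finger parallel gripper is mounted at the origin on the work surface. World frame = base frame: x ahead of the robot, y to its left, z up, the work surface at z = 0. Lengths are in mm, angles in rad, forces in N, time in s.
With the tool pointing down it reaches from about 400 to 850 mm from the base axis. Payload 6.9 kg.
Tool frame: the origin (TCP) lies at the very end of the fingers, on their centre line; the grasp point (between the pads) lies 19 mm behind it (ctrl.pinch_z is the distance from the TCP to the grasp point, in mm); z points along the fingers, y is the direction in which the jaws open and shut (so a half turn about z gives the same grasp; the last joint's range is limited). The gripper opens to 85 mm and grips with 20 to 120 N. Pads are 22 mm wide; open, the fingers measure 114 mm over their backs; the gripper's body (76 mm by 85 mm) begins 54 mm behind the grasp point. The pads swing forward as they close: fully open they stand 13 mm farther back than shut.
Start: joints at [1.345, 0.507, -0.238, 1.5, 0.126, 1.149, -0.155], TCP at [202.97, -591.113, 231.275] pointing down, gripper open.
Joint ranges: [-3.08, 3.08], [-0.24, 2.05], [-1.43, 1.35], [0, 2.5], [-1.52, 4.66], [0.17, 1.96], [-2.89, 2.89]. Speed limits (rad/s): [2.39, 2.39, 3.14, 3.14, 3.14, 3.14, 3.14].

### API

Orientations are given as a rotation vector (axis times angle).
In Python, from station import telemetry, cams, ctrl gives the robot as it stands.
- The arm moves only by the tool jog_arm, never from a script. Its argument "steps" is a list of rows, each a list of 7 numbers: the turn, a rotation vector about the tool's x, y, z in degrees, then the shift along the tool's x, y, z in cm, then the closure in counts, from 0 (fully open) to 255 (shut). A call has exactly 5 rows; each row shifts and turns the commanded pose from where the row before left it, along the tool's axes as they then stand; what a row does not reach is not made up. A row lasts 1/10 s, in which the tool goes at most 50 mm and 8.59 degrees, less where a joint would pass 70% of its speed; a pose out of reach is approached as far as the arm can. A call is refused whole if a number of a shift passes 5 or a number of a turn 8.59, either way. A call with a gripper value outside its range is refused whole. The fingers move at their own pace and stop on an object; "newtons" is the grip in N (left out, the last holds). Time passes only in rows, so rows that do not move let the fingers close, or fill a call up. It gives the time, the measured TCP pose, the force and the opening at its end, in the units of the state.
- telemetry.get_obs(): the state, without advancing time (a new reading comes with each control period).
- cams.snapshot(name): name is "side" or "top" or "wrist"; returns a dict with "img" (400x640x3 uint8, red, green, blue), "camera_matrix" (3x3 intrinsics, pixels), "D" ([k1, k2, p1, p2, k3] as OpenCV has them; the pictures are not rectified), "rvec" (rotation vector, rad) and "tvec" (3), from world to camera coordinates, as OpenCV has them; the wrist camera has in their place "mount" (4x4, takes a point from camera to tool coordinates, whose origin is the TCP and whose axes are the flange's). Camera axes: x right, y down, z forward; pixel columns grow to the right and rows downward; lengths in mm; the calibration is good to about 2 mm. A picture is of the moment at which its call begins: read the wrist's pose just before it. There is no depth.
- ctrl.finish_job(): hands the job in, once; it reports no verdict.
The state is a dict: "clock": time; "joint_positions": joint angles; "joint_vel": joint speeds; "effort": joint torques, N m; "eef_pos": TCP position; "tcp_rot": TCP orientation; "contact_force": force on the tool from outside, world axes, zero at the start; "torque": the same for the moment, N m; "width": finger opening in mm.
Only numpy, scipy, OpenCV 4.12 (cv2) and the standard library are available. Lean on these libraries where they do the work, as an engineer would, in place of code of your own. Each camera call takes 0.05 s, during which the arm holds its last target.

### The job

The big blue capacitor lies across the sloped rework rest, kept from rolling down only by two brass stop pins. Take the orange wedge chock and push it, thin edge first, snugly against the middle of the capacitor's low side; then press the green knob all the way down so that the pins sink out of the way and the wedge alone holds the capacitor where it lies.

Things in the scene. Friction and masses are not known exactly. Their poses are not given: they have to be found in the camera images.
- rest: Fixed grey rest: a sloping board, 240 mm (x) by 250 mm (y), axes level, z up. Origin on the cart top under the board's centre. The board's flat top passes 42 mm above the origin and falls 10 degrees towards +x (low edge 21 mm, high edge 63 mm over the cart). Points on it are given as D mm down the slope from the board's centre, towards +y, and square above the board.
- capacitor: Loose round capacitor, blue: a cylinder 50 mm across, 130 mm long, about 0.35 kg. Origin at its centre, y along its axis. It lies across the board with its axis at D = -20 mm and would roll downhill without pins or chock.
- chock: Loose orange wedge, 72 mm long (x), 44 wide (y), 30 high, about 0.15 kg, standing on the cart. Origin at the centre of its flat underside. Thin edge (1.5 mm high) at x = -36 mm; the face rises 30 degrees to a flat, black-topped end from x = 13 to 36. Grip its parallel sides near x = 24. Snug on the board, -x uphill: origin 45 mm down the slope from the capacitor's axis.
- stop (a joint): Green knob and two brass pins, one part: 0 = up, 0.016 m = fully down, pins sunk in the board. Slides square to the board against about 3 N friction, no spring, stays where left. Knob 30 mm across at D = 45, y = -100, flat top 36 mm above the board when up. Pins 8 mm thick, 12 mm high, at D = 3.5, y = +-53, touching the capacitor's low side.
Things that resemble listed ones, but are neither listed nor needed, are in the scene too. Of the things shaped like the capacitor, the blue one is meant.

How it is judged:
By the outcome, as a careful person would: the job done as asked, in the order asked, and still so for the second after the job is handed in, with the robot touching nothing.
It also fails if it takes over 40 s, if anything falls off the work surface, if the arm or the gripper's body presses on something with over 40 N, if the wrist force passes 120 N, or if a joint passes its speed limit or range.

## Working session

There is one attempt and no reset: what is moved stays moved. The work goes in short steps, Python scripts to look and compute and a tool call to move; the robot and the scene stay as the last step left them, time stands still between calls to the robot, and variables do not carry over. Pictures are saved under pics/ and viewed, and the job is handed in when it is done.

Besides the shell and the picture viewer there is one more tool, called after "Call:" as a command line: name --pt "numbers of a row" for each row, then --argument value for the rest. jog_arm: Moves the arm, as the interface text tells. Its arguments: {"type":"object","properties":{"steps":{"type":"array"},"newtons":{"type":"number"}},"required":["steps"]}

```bash
mkdir -p pics; ls; cat > h.py <<'E'
import numpy as np, cv2
from station import telemetry, cams, ctrl
def snap(n,f):
    o=telemetry.get_obs(); s=cams.snapshot(n); cv2.imwrite('pics/'+f,s['img'][:,:,::-1]); s['obs']=o; return s
def ext(s):
    # returns R,t world->cam
    if 'rvec' in s: return cv2.Rodrigues(np.array(s['rvec'],float))[0],np.array(s['tvec'],float).ravel()
    o=s['obs'];Rt=cv2.Rodrigues(np.array(o['tcp_rot'],float))[0];p=np.array(o['eef_pos'])
    M=np.array(s['mount']);Rc=Rt@M[:3,:3];c=Rt@M[:3,3]+p
    return Rc.T,-Rc.T@c
def ray(s,uv):
    R,t=ext(s);u=cv2.undistortPoints(np.array([[uv]],float),np.array(s['camera_matrix']),np.array(s['D']))[0,0]
    d=R.T@np.array([u[0],u[1],1]);return -R.T@t,d
def onz(s,uv,z):
    c,d=ray(s,uv);return c+d*(z-c[2])/d[2]
def proj(s,P):
    R,t=ext(s);return cv2.projectPoints(np.array(P,float).reshape(-1,1,3),cv2.Rodrigues(R)[0],t,np.array(s['camera_matrix']),np.array(s['D']))[0].reshape(-1,2)
E
python3 - <<'E'
from h import *
import pickle
for n in ['side','top','wrist']:
    s=snap(n,n+'0.png'); pickle.dump(s,open(n+'0.pkl','wb'))
    R,t=ext(s); print(n,-R.T@t,R[2])
o=telemetry.get_obs();print(o)
E
```

```text
pics
side [523.07588074 543.14077249 716.34236793] [ 0.04118935 -0.63165966 -0.77415084]
top [ 495.959758      2.68805859 1053.44804207] [ 0.07375007 -0.00364831 -0.99727008]
wrist [ 270.33716922 -567.70412571  373.34967371] [-0.26613687 -0.08984505 -0.95973904]
{'clock': 0.15, 'joint_positions': array([ 1.34549145,  0.50816988, -0.23756425,  1.50088319,  0.12571171,
        1.14891076, -0.15475273]), 'joint_vel': array([-0.0015066 , -0.00221049, -0.00106964, -0.00235015, -0.00107076,
        0.00153447,  0.0007623 ]), 'effort': array([-3.41359468e-03, -6.21010995e+01, -2.18963519e+00, -2.49837112e+01,
        1.27075380e-02,  9.12914897e-03,  9.97202619e-06]), 'eef_pos': array([ 202.82625648, -590.77690257,  230.62149366]), 'tcp_rot': array([-3.09735633e+00, -5.17153747e-01,  3.86580574e-04]), 'contact_force': array([ 0.65458807,  0.47356922, -0.67473757]), 'torque': array([-0.07636133,  0.02667542, -0.00711429]), 'width': 85.2301910793137}
```

View pics/side0.png

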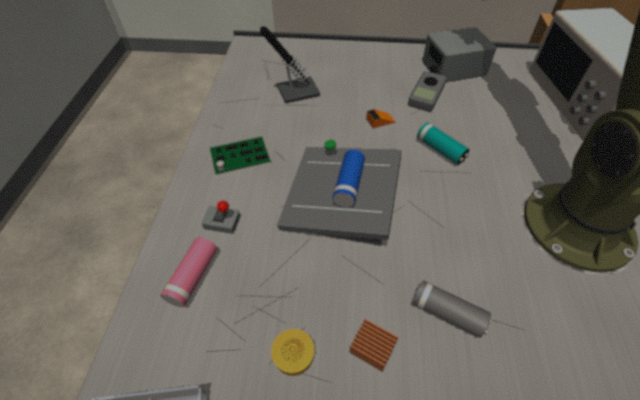

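View pics/top0.png

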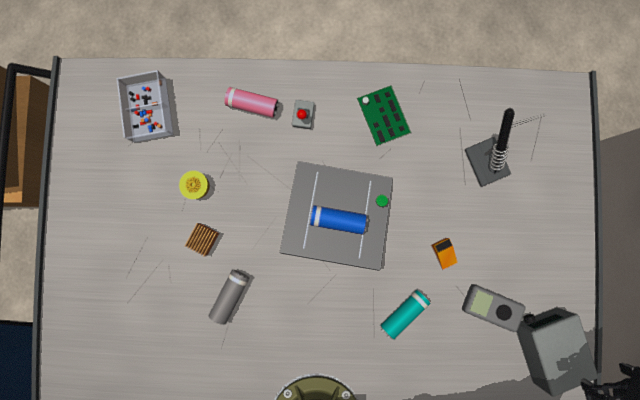

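Candidates: capacitor is the blue one at top (340,219), not teal (405,314), grey (229,296) or pink (251,102). Chock is the orange wedge with a black end (444,253), not the brown ribbed block (202,239). Knob is green (382,200), not the red button (303,115). Next is a close crop and measurements.

```bash
python3 - <<'E'
from h import *
import pickle
t=pickle.load(open('top0.pkl','rb'));s=pickle.load(open('side0.pkl','rb'))
a=t['img'][150:280,270:470,::-1];b=s['img'][95:245,270:410,::-1]
cv2.imwrite('pics/c_top.png',cv2.resize(a,None,fx=4,fy=4,interpolation=cv2.INTER_CUBIC))
cv2.imwrite('pics/c_side.png',cv2.resize(b,None,fx=4,fy=4,interpolation=cv2.INTER_CUBIC))
for n,im in(('top',t),('side',s)):
    h=cv2.cvtColor(im['img'],cv2.COLOR_RGB2HSV)
    for c,lo,hi in(('blue',(105,120,60),(125,255,255)),('orange',(8,170,90),(22,255,255)),('green',(50,150,60),(75,255,255))):
        m=cv2.inRange(h,lo,hi)
        for k in cv2.findContours(m,cv2.RETR_EXTERNAL,cv2.CHAIN_APPROX_NONE)[0]:
            if cv2.contourArea(k)>40: print(n,c,cv2.contourArea(k),cv2.minAreaRect(k))
E
```

```text
top blue 841.5 ((342.3517150878906, 220.3306884765625), (46.23293685913086, 19.794025421142578), 10.124671936035156)
top blue 49.0 ((312.8559875488281, 215.2919921875), (3.577709197998047, 19.409072875976562), 10.304845809936523)
top orange 290.5 ((445.27423095703125, 252.8807830810547), (26.47541618347168, 18.06229591369629), 66.50143432617188)
top green 85.0 ((381.5, 200.0), (10.60660171508789, 10.60660171508789), 45.0)
top green 1549.0 ((383.4999694824219, 115.0), (50.509132385253906, 35.46780776977539), 68.19859313964844)
side blue 670.5 ((351.2353210449219, 168.058837890625), (21.3431339263916, 37.83555603027344), 14.03624439239502)
side orange 311.0 ((290.9622802734375, 342.632080078125), (28.29627227783203, 27.334749221801758), 15.945395469665527)
side orange 162.5 ((383.0, 118.0), (16.0, 20.0), 90.0)
side green 48.0 ((330.0, 144.5), (7.0, 8.0), 90.0)
side green 548.0 ((239.61463928222656, 154.62728881835938), (24.684326171875, 53.1923828125), 77.73522186279297)
```

View pics/c_top.png

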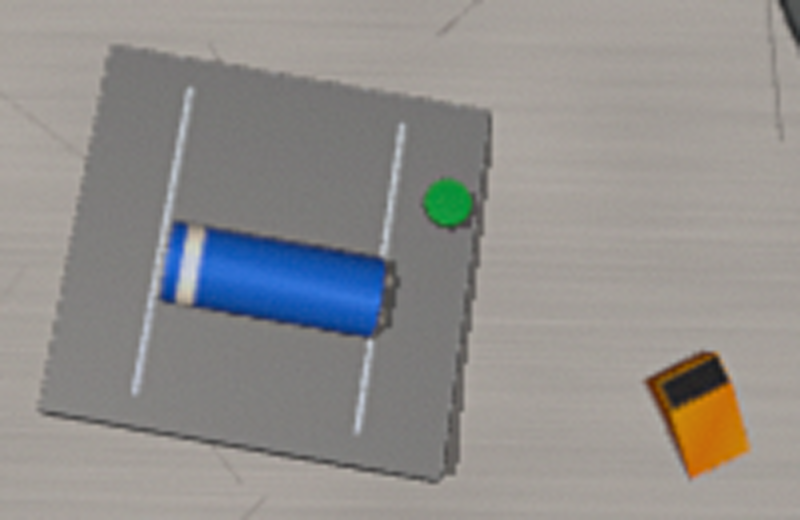

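View pics/c_side.png

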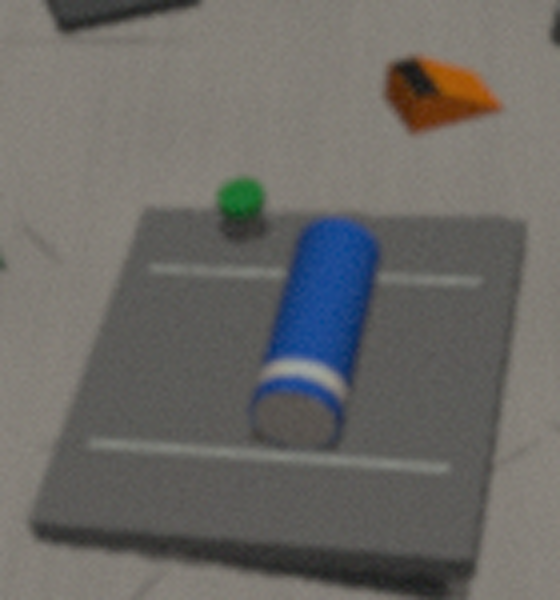

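```bash
cat >> h.py <<'E'
def fit2(A,B): # rigid 2D A->B
    A=np.array(A,float);B=np.array(B,float);a=A.mean(0);b=B.mean(0);H=(A-a).T@(B-b)
    th=np.arctan2(H[0,1]-H[1,0],H[0,0]+H[1,1]);R=np.array([[np.cos(th),-np.sin(th)],[np.sin(th),np.cos(th)]])
    t=b-R@a;return th,t,np.linalg.norm((A@R.T+t)-B,axis=1)
def loc(D,y,h): # rest frame
    c,s=np.cos(np.radians(10)),np.sin(np.radians(10));return np.array([D*c+h*s,y,42-D*s+h*c])
E
python3 - <<'E'
from h import *
import pickle
t=pickle.load(open('top0.pkl','rb'));s=pickle.load(open('side0.pkl','rb'))
q=lambda x,y:(270+x/4-.4,150+y/4-.4)
q2=lambda x,y:(270+x/4-.4,95+y/4-.4)
L=[(120,125,0),(120,-125,0),(-120,125,0),(-120,-125,0),(45,-100,36)]
px=[q(110,45),q(491,110),q(40,410),q(436,482),q(448,203)]
l=[loc(*a) for a in L]
W=[onz(t,p,a[2])[:2] for p,a in zip(px,l)]
print(np.round(W,1)); th,tt,r=fit2([a[:2] for a in l],W);print('top',np.degrees(th),tt,r)
L2=[(120,-125,0),(-120,-125,0),(120,125,0),(-120,125,0),(45,-100,36)]
px=[q2(145,210),q2(527,220),q2(35,527),q2(470,568),q2(242,195)]
l=[loc(*a) for a in L2]
W=[onz(s,p,a[2])[:2] for p,a in zip(px,l)]
print(np.round(W,1)); th,tt,r=fit2([a[:2] for a in l],W);print('side',np.degrees(th),tt,r)
# chock coarse
C=[(13,22,30),(13,-22,30),(-36,22,1.5),(-36,-22,1.5)]
px=[q(672,408),q(729,380),q(690,478),q(749,448)]
W=[onz(t,p,a[2])[:2] for p,a in zip(px,C)]
print(np.round(W,1));th,tt,r=fit2([a[:2] for a in C],W);print('chock',np.degrees(th),tt,r)
E
```

```text
[[ 665.8   67.3]
 [ 630.  -179.2]
 [ 433.7  100.8]
 [ 395.8 -141.3]
 [ 565.8 -144.9]]
top -8.66989669613034 [531.25316791 -38.15582478] [1.12544193 0.81108303 2.46048784 2.63613446 0.46418087]
[[ 628.  -180.1]
 [ 394.1 -146.6]
 [ 660.2   68. ]
 [ 433.4  104.2]
 [ 564.4 -147.2]]
side -8.383769431897342 [528.93652946 -39.08566771] [0.43094326 1.15345028 3.93532642 3.90714569 1.76451645]
[[ 441.9 -295.7]
 [ 460.2 -332.3]
 [ 395.2 -316.3]
 [ 415.2 -355.3]]
chock 26.107916124249364 [ 438.44866039 -319.83509805] [1.91662849 1.62719135 1.33265908 0.58779222]
```

```bash
cat >> h.py <<'E'
from scipy.spatial.transform import Rotation as Ro
def tool(z,y): # rotation from tool z and y axes
    z=np.array(z,float);z/=np.linalg.norm(z);y=np.array(y,float);y-=z*(y@z);y/=np.linalg.norm(y)
    return Ro.from_matrix(np.c_[np.cross(y,z),y,z])
def plan(p,R,o=None):
    o=o or telemetry.get_obs();R0=Ro.from_rotvec(o['tcp_rot'])
    dv=(R0.inv()*R).as_rotvec(degrees=True);sh=R0.inv().apply(np.array(p)-o['eef_pos'])/10
    print('turn deg',np.round(dv,2),'shift cm (tool now)',np.round(sh,2),'after turn',np.round(R.inv().apply(np.array(p)-o['eef_pos'])/10,2))
E
python3 - <<'E'
from h import *
o=telemetry.get_obs();R=Ro.from_rotvec(o['tcp_rot']).as_matrix();print(R.round(3),ctrl.pinch_z)
print(cams.snapshot('wrist')['mount'])
a=np.radians(26)
for sg in(1,-1):
    R=tool([0,0,-1],sg*np.array([-np.sin(a),np.cos(a),0]))
    g=np.array([438,-320,0])
    plan(g+[24*np.cos(a),24*np.sin(a),170],R)
E
```

```text
[[ 0.946  0.325 -0.   ]
 [ 0.325 -0.946  0.001]
 [-0.    -0.001 -1.   ]] 18.700000000000003
[[ 1.00729834e-03 -9.59743447e-01 -2.80876308e-01  7.13648197e+01]
 [ 9.99999469e-01  1.02744000e-03  7.55457280e-05 -5.15797157e-02]
 [ 2.16079035e-04 -2.80876235e-01  9.59743973e-01 -1.42832492e+02]
 [ 0.00000000e+00  0.00000000e+00  0.00000000e+00  1.00000000e+00]]
turn deg [-0.0000e+00  1.0000e-01  1.7295e+02] shift cm (tool now) [ 33.42 -18.27   6.09] after turn [-35.41  14.04   6.07]
turn deg [-0.06 -0.   -7.05] shift cm (tool now) [ 33.42 -18.27   6.09] after turn [ 35.41 -14.04   6.07]
```

View pics/wrist0.png

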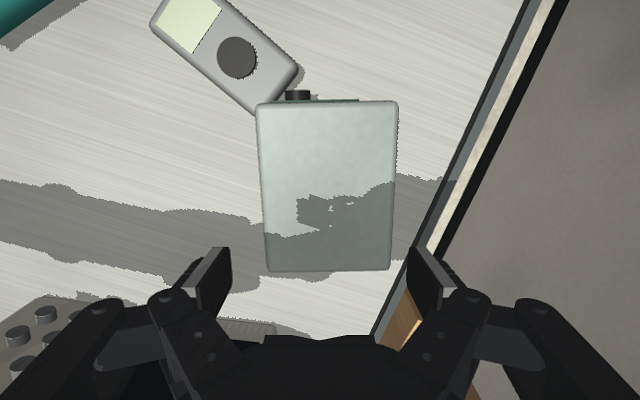

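Call:
jog_arm --pt "0 0 -3.5 4 -2.2 0 0" --pt "0 0 -3.5 4 -2.2 0 0" --pt "0 0 0 4 -2 0 0" --pt "0 0 0 4 -1.8 0 0" --pt "0 0 0 4 -1.8 0 0"

```text
clock: 0.7
eef_pos: [346.4, -417.3, 231.3]
tcp_rot: [3.061, 0.705, -0.0]
contact_force: [0.4, 0.4, 0.1]
width: 85.3
```

Call:
jog_arm --pt "0 0 0 4 -1.8 0 0" --pt "0 0 0 4 -1.8 0 0" --pt "0 0 0 3.5 -1 1 0" --pt "0 0 0 3 0 2 0" --pt "0 0 0 0 0 0 0"

```text
clock: 1.2
eef_pos: [458.7, -309.7, 199.2]
tcp_rot: [-3.055, -0.715, -0.001]
contact_force: [-0.6, 0.3, -0.1]
width: 85.5
```

```bash
python3 - <<'E'
from h import *
import pickle
s=snap('wrist','w1.png');pickle.dump(s,open('w1.pkl','wb'))
a=np.radians(26)
R=tool([0,0,-1],-np.array([-np.sin(a),np.cos(a),0]))
plan(np.array([438,-320,0])+[24*np.cos(a),24*np.sin(a),170],R,s['obs'])
print(s['obs']['eef_pos'])
E
```

```text
turn deg [-0.2  -0.07  0.34] shift cm (tool now) [0.08 0.02 2.92] after turn [0.09 0.01 2.92]
[ 458.74932987 -309.74675181  199.22642521]
```

View pics/w1.png

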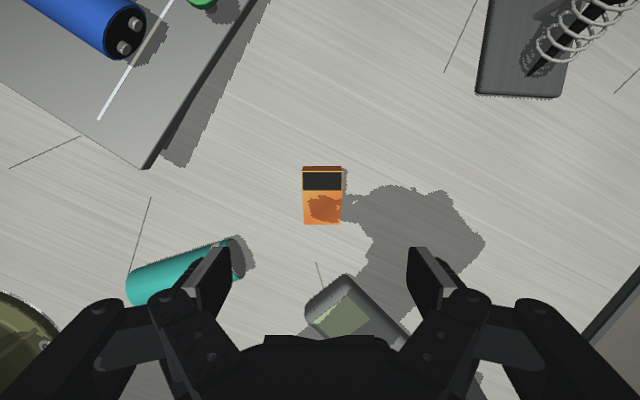

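The wrist view shows the orange wedge at (322,196), black end up (302–341, 171–190), thin edge at row ~224; it is aligned with the jaws. Measuring it now.

```bash
python3 - <<'E'
from h import *
import pickle
s=pickle.load(open('w1.pkl','rb'))
print(s['camera_matrix'],s['D'])
im=s['img'][150:240,280:370,::-1];cv2.imwrite('pics/w1c.png',cv2.resize(im,None,fx=6,fy=6,interpolation=cv2.INTER_CUBIC))
E
```

```text
[[297.92600094   0.         318.87904865]
 [  0.         297.92600094 197.39665969]
 [  0.           0.           1.        ]] [-0.02946166  0.          0.          0.          0.        ]
```

View pics/w1c.png

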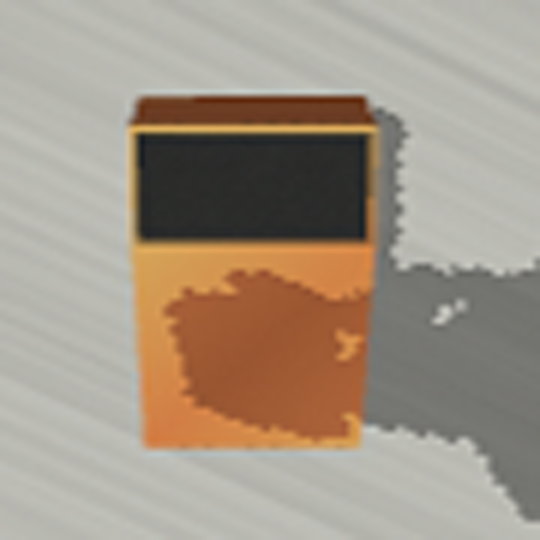

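```bash
python3 - <<'E'
from h import *
import pickle
s=pickle.load(open('w1.pkl','rb'))
q=lambda x,y:(280+x/6-.4,150+y/6-.4)
C=[(36,22,30),(36,-22,30),(13,22,30),(13,-22,30),(-36,22,0),(-36,-22,0)]
px=[q(131,126),q(377,125),q(134,243),q(375,243),q(144,448),q(360,447)]
W=[onz(s,p,a[2])[:2] for p,a in zip(px,C)]
th,tt,r=fit2([a[:2] for a in C],W);print('chock',np.degrees(th),tt,r)
R=tool([0,0,-1],-np.array([-np.sin(th),np.cos(th),0]))
plan(np.r_[tt+24*np.array([np.cos(th),np.sin(th)]),3],R)
E
```

```text
chock 26.446786532571217 [ 436.88535007 -323.54824964] [0.35604451 0.24819589 1.28367776 1.24508791 1.15980397 0.89536507]
turn deg [-0.15  0.02 -0.25] shift cm (tool now) [ 0.1  0.2 19.7] after turn [ 0.09  0.15 19.7 ]
```

Call:
jog_arm --pt "0 0 0 0.1 0.15 5 0" --pt "0 0 0 0 0 5 0" --pt "0 0 0 0 0 5 0" --pt "0 0 0 0 0 3 0" --pt "0 0 0 0 0 1.5 0"

```text
clock: 1.75
eef_pos: [454.9, -315.4, 3.6]
tcp_rot: [-3.06, -0.702, 0.006]
contact_force: [-0.3, 0.4, 0.5]
width: 85.5
```

```bash
python3 - <<'E'
from h import *
s=snap('wrist','w2.png');print(s['obs']['eef_pos'],s['obs']['contact_force'])
E
```

```text
[ 454.89069923 -315.4068096     3.59619359] [-0.2651229   0.43011672  0.5357443 ]
```

View pics/w2.png

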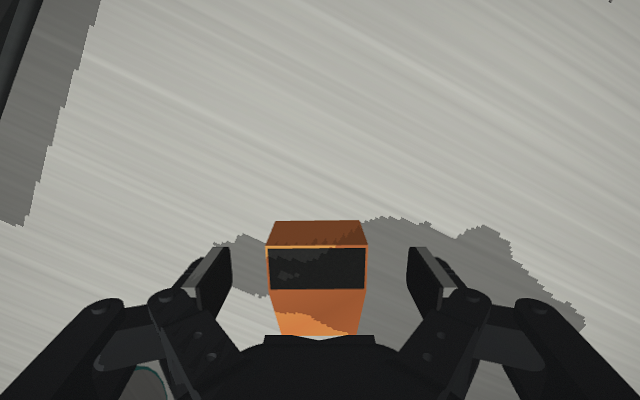

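The wedge (268–366, centre ~317) sits between the pads (231 and 407, centre 319). I'll move 4 mm back along x and close.

Call:
jog_arm --pt "0 0 0 0.4 0 0 0" --pt "0 0 0 0 0 0 120" --pt "0 0 0 0 0 0 200" --pt "0 0 0 0 0 0 255" --pt "0 0 0 0 0 0 255" --newtons 50

```text
clock: 2.3
eef_pos: [461.5, -313.7, 7.8]
tcp_rot: [3.06, 0.705, 0.002]
contact_force: [-2.3, 1.3, 7.3]
width: 42.7
```

```bash
python3 - <<'E'
from h import *
s=snap('wrist','w3.png');print(s['obs'])
import pickle;pickle.dump(s,open('w3.pkl','wb'))
E
```

```text
{'clock': 2.3, 'joint_positions': array([ 0.71223643,  0.68303848, -0.24839198,  1.92684715,  0.29489622,
        0.56454242, -0.85100657]), 'joint_vel': array([ 0.00024762, -0.00013146,  0.00177434, -0.0001494 ,  0.00066891,
       -0.00028574,  0.00069862]), 'effort': array([-1.28877995e-02, -5.83821058e+01, -2.47670509e+00, -1.36819652e+01,
        1.25710233e-01, -4.52703768e-01,  4.15279297e-02]), 'eef_pos': array([ 461.52681267, -313.65021985,    7.80168389]), 'tcp_rot': array([3.05983475e+00, 7.04624587e-01, 2.06665174e-03]), 'contact_force': array([-2.33972678,  1.28342825,  7.34446685]), 'torque': array([0.15198339, 0.24215598, 0.00800183]), 'width': 42.70566515953253}
```

View pics/w3.png

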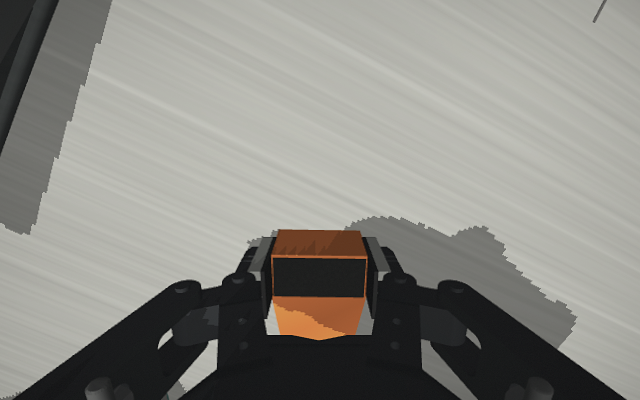

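Gripped (42.7 mm wide), and the wrist rose about 4 mm as the tips touched the table. I'll lift, then measure the wedge in the hand.

Call:
jog_arm --pt "0 0 0 0 0 -2 255" --pt "0 0 0 0 0 -4 255" --pt "0 0 0 0 0 -4 255" --pt "0 0 0 0 0 -4 255" --pt "0 0 0 0 0 0 255"

```text
clock: 2.85
eef_pos: [463.6, -314.6, 152.2]
tcp_rot: [3.054, 0.703, 0.011]
contact_force: [0.8, 0.1, -1.7]
width: 43.1
```

```bash
python3 - <<'E'
from h import *
s=snap('wrist','w4.png');print(s['obs']['eef_pos'],s['obs']['tcp_rot'],s['obs']['width'])
import pickle;pickle.dump(s,open('w4.pkl','wb'))
im=s['img'][210:350,240:400,::-1];cv2.imwrite('pics/w4c.png',cv2.resize(im,None,fx=5,fy=4,interpolation=cv2.INTER_CUBIC))
E
```

```text
[ 463.64422412 -314.6404173   152.1520691 ] [3.05435203 0.70342608 0.01069661] 43.13327770692477
```

View pics/w4c.png

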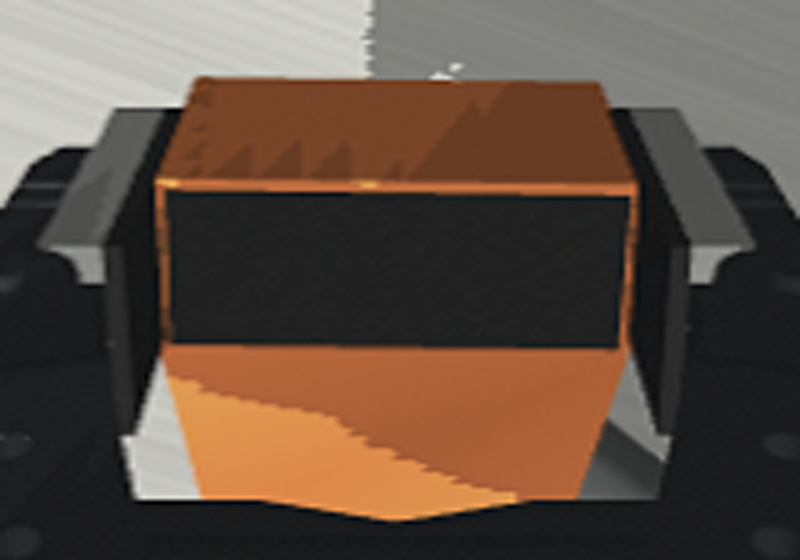

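```bash
python3 - <<'E'
from h import *
import pickle
s=pickle.load(open('w4.pkl','rb'))
q=lambda x,y:(240+x/5-.4,210+y/4-.4)
C=np.array([(36,22,0),(36,-22,0),(36,22,30),(36,-22,30),(13,22,30),(13,-22,30)],float)
px=np.array([q(200,77),q(601,82),q(157,183),q(637,187),q(164,345),q(625,349)])
K=np.array(s['camera_matrix']);D=np.array(s['D'])
ok,rv,tv=cv2.solvePnP(C,px,K,D)
print(np.abs(cv2.projectPoints(C,rv,tv,K,D)[0].reshape(-1,2)-px).max())
M=np.array(s['mount']);T=np.eye(4);T[:3,:3]=cv2.Rodrigues(rv)[0];T[:3,3]=tv.ravel()
G=M@T;print(G.round(3)) # chock->tool
E
```

```text
1.2875542123060768
[[ 1.0000e+00  7.0000e-03 -2.5000e-02 -2.7873e+01]
 [ 7.0000e-03 -1.0000e+00 -1.2000e-02  1.3500e-01]
 [-2.5000e-02  1.2000e-02 -1.0000e+00  1.1954e+01]
 [ 0.0000e+00  0.0000e+00  0.0000e+00  1.0000e+00]]
```

```bash
cat >> h.py <<'E'
REST=[530.,-38.6,np.radians(-8.5)]
def rw(D,y,h,rest=None):
    r=rest or REST;Z=Ro.from_euler('z',r[2]);return Z.apply(loc(D,y,h))+[r[0],r[1],0]
def rR(rest=None):
    r=rest or REST;Z=Ro.from_euler('z',r[2]);c,s=np.cos(np.radians(10)),np.sin(np.radians(10))
    return tool(Z.apply([-s,0,-c]),Z.apply([0,-1,0]))
def chock_plan(D,y,h,gx=27.9,gz=10,gy=0,rest=None,o=None):
    R=rR(rest); p=rw(D+gx,y+gy,h+gz,rest); print('tcp',p.round(1)); plan(p,R,o)
E
python3 - <<'E'
from h import *
chock_plan(50,0,120)
E
```

```text
tcp [628.2 -53.3 156.5]
turn deg [ 3.26 -9.95 34.32] shift cm (tool now) [ 26.33 -16.2   -0.72] after turn [ 12.24 -28.25  -2.87]
```

Call:
jog_arm --pt "0 0 0 3 -1.8 -0.3 255" --pt "0 0 0 4 -2.5 -0.3 255" --pt "0 0 0 4 -2.5 0 255" --pt "0 0 0 4 -2.5 0 255" --pt "0 0 0 4 -2.5 0 255"

```text
clock: 3.4
eef_pos: [580.0, -122.4, 151.0]
tcp_rot: [-3.061, -0.705, 0.003]
contact_force: [0.4, -1.4, -2.0]
width: 43.4
```

Call:
jog_arm --pt "0 0 0 4 -2.5 0 255" --pt "0 0 0 2.5 -1.5 0 255" --pt "0.65 -2 6.9 0 0 0 255" --pt "0.65 -2 6.9 0 0 0 255" --pt "0.65 -2 6.9 0 0 0 255"

```text
clock: 3.9
eef_pos: [620.3, -59.0, 150.7]
tcp_rot: [-3.124, -0.137, 0.177]
contact_force: [-0.7, -0.5, -2.3]
width: 43.3
```

Call:
jog_arm --pt "0.65 -2 6.9 0 0 0 255" --pt "0.65 -2 6.9 0 0 0 255" --pt "0 0 0 0 0 0 255" --pt "0 0 0 0 0 0 255" --pt "0 0 0 0 0 0 255"

```text
clock: 4.4
eef_pos: [620.7, -59.4, 151.8]
tcp_rot: [-3.105, 0.23, 0.281]
contact_force: [0.9, 0.8, -2.6]
width: 43.2
```

```bash
python3 - <<'E'
from h import *
import pickle
s=snap('wrist','w5.png');pickle.dump(s,open('w5.pkl','wb'));print(s['obs']['eef_pos'],s['obs']['width'],s['obs']['contact_force'])
chock_plan(50,0,120,o=s['obs'])
E
```

```text
[620.6532957  -59.39209141 151.84143158] 43.23001560967046 [ 0.875578    0.83256268 -2.64039346]
tcp [628.2 -53.3 156.5]
turn deg [-0.14  0.37  0.03] shift cm (tool now) [ 0.56 -0.72 -0.57] after turn [ 0.57 -0.72 -0.57]
```

View pics/w5.png

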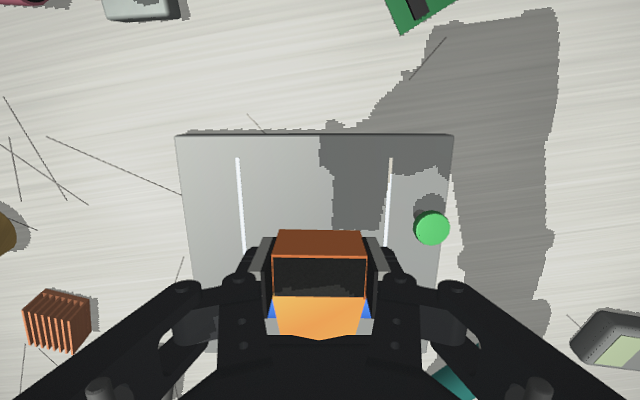

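```bash
python3 - <<'E'
from h import *
import pickle
s=pickle.load(open('w5.pkl','rb'));im=s['img']
h=cv2.cvtColor(im,cv2.COLOR_RGB2HSV)
m=cv2.inRange(h,(50,120,60),(75,255,255));m[:150]=0
k=max(cv2.findContours(m,0,cv2.CHAIN_APPROX_NONE)[0],key=cv2.contourArea);print(cv2.fitEllipse(k))
a=im[110:260,160:470,::-1];cv2.imwrite('pics/w5c.png',cv2.resize(a,(775,375),interpolation=cv2.INTER_CUBIC))
for z in(21,):
  for p in((176,135),(453,134.5)): print(onz(s,p,z))
L=[loc(120,125,0),loc(120,-125,0),loc(45,-100,36)]
W=[onz(s,p,l[2])[:2] for p,l in zip([(176,135),(453,134.5),cv2.fitEllipse(k)[0]],L)]
th,tt,r=fit2([l[:2] for l in L],W);print(np.degrees(th),tt,r)
E
```

```text
((430.884521484375, 227.27816772460938), (32.99668502807617, 34.336402893066406), 96.66114044189453)
[666.61143799  62.13398855  21.        ]
[ 631.19656413 -180.37335997   21.        ]
-8.285326645449949 [532.77242356 -41.3304211 ] [3.46151291 1.80685609 2.17640732]
```

View pics/w5c.png

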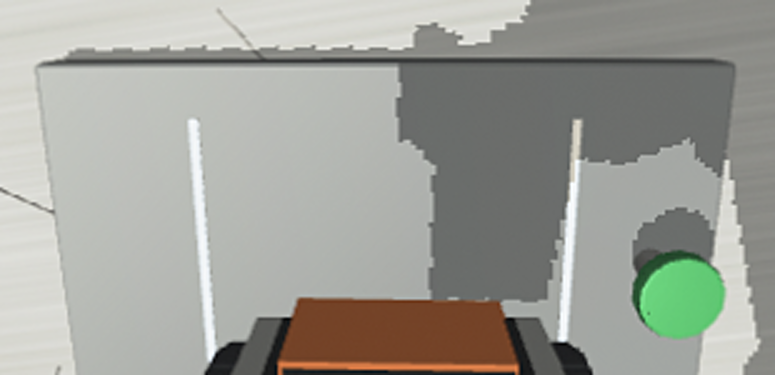

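```bash
sed -i 's/^REST=.*/REST=[531.,-39.8,np.radians(-8.45)]/; s/gz=10/gz=8/' h.py; python3 - <<'E'
from h import *
chock_plan(48,0,8)
E
```

```text
tcp [607.7 -51.2  44.6]
turn deg [-0.16  0.35 -0.05] shift cm (tool now) [ 0.54 -0.6  10.84] after turn [ 0.48 -0.62 10.84]
```

Call:
jog_arm --pt "-0.2 0.4 0 0.5 -0.6 2 255" --pt "0 0 0 0 0 3 255" --pt "0 0 0 0 0 3 255" --pt "0 0 0 0 0 2.8 255" --pt "0 0 0 0 0 0 255"

```text
clock: 4.95
eef_pos: [605.1, -51.4, 42.0]
tcp_rot: [-3.108, 0.232, 0.281]
contact_force: [-0.5, -0.0, -2.2]
width: 43.0
```

```bash
python3 - <<'E'
from h import *
import pickle
s=snap('wrist','w6.png');print(s['obs']['eef_pos'],s['obs']['width'],s['obs']['contact_force'])
d=snap('side','s6.png');pickle.dump(d,open('s6.pkl','wb'))
a=d['img'][120:250,260:420,::-1];cv2.imwrite('pics/s6c.png',cv2.resize(a,None,fx=4.5,fy=4.5,interpolation=cv2.INTER_CUBIC))
chock_plan(45,0,0,o=s['obs'])
E
```

```text
[605.06068992 -51.40370722  42.01807786] 43.00614648381411 [-0.47616894 -0.03742134 -2.20619951]
tcp [603.4 -50.6  37.2]
turn deg [ 0.07  0.34 -0.09] shift cm (tool now) [-0.09 -0.06  0.5 ] after turn [-0.09 -0.06  0.5 ]
```

View pics/s6c.png

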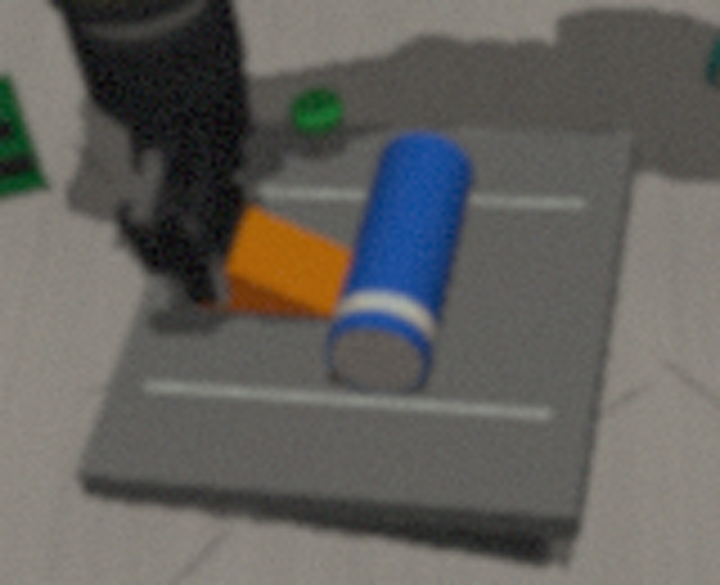

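View pics/w6.png

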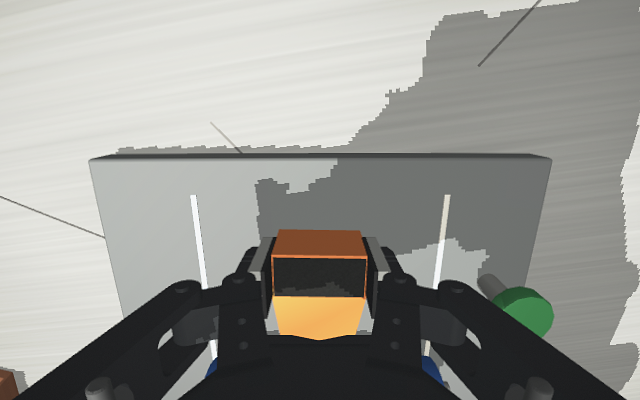

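Laterally the wedge (~319) is centred between the lines (194 and 446, centre 320) and the capacitor ends (~213, 430). Lowering gently.

Call:
jog_arm --pt "0 0.3 0 0 0 0.2 255" --pt "0 0 0 0 0 0.15 255" --pt "0 0 0 0 0 0.1 255" --pt "0 0 0 0 0 0 255" --pt "0 0 0 0 0 0 255"

```text
clock: 5.55
eef_pos: [607.7, -51.5, 40.9]
tcp_rot: [-3.11, 0.235, 0.262]
contact_force: [0.6, -1.2, -2.5]
width: 42.8
```

```bash
python3 - <<'E'
from h import *
chock_plan(45,0,0)
print(telemetry.get_obs()['torque'])
E
```

```text
tcp [603.4 -50.6  37.2]
turn deg [ 0.04 -0.37 -0.18] shift cm (tool now) [-0.37 -0.02  0.44] after turn [-0.37 -0.03  0.44]
[-0.05288019 -0.31568101 -0.02231419]
```

Call:
jog_arm --pt "0 -0.3 0 -0.1 0 0.2 255" --pt "0 0 0 -0.1 0 0.1 255" --pt "0 0 0 0 0 0 255" --pt "0 0 0 0 0 0 255" --pt "0 0 0 0 0 0 255"

```text
clock: 6.05
eef_pos: [605.2, -51.1, 38.0]
tcp_rot: [-3.109, 0.235, 0.271]
contact_force: [0.5, -0.1, -0.7]
width: 42.9
```

```bash
python3 - <<'E'
from h import *
chock_plan(45,0,0)
print(telemetry.get_obs()['torque'])
E
```

```text
tcp [603.4 -50.6  37.2]
turn deg [ 0.04 -0.05 -0.18] shift cm (tool now) [-0.17 -0.03  0.11] after turn [-0.17 -0.03  0.11]
[-0.05125231 -0.22732411 -0.00951988]
```

Call:
jog_arm --pt "0 0 0 0 0 0.1 255" --pt "0 0 0 -0.4 0 0 255" --pt "0 0 0 -0.4 0 0 255" --pt "0 0 0 -0.4 0 0 255" --pt "0 0 0 0 0 0 255"

```text
clock: 6.55
eef_pos: [592.5, -49.2, 39.3]
tcp_rot: [-3.109, 0.234, 0.272]
contact_force: [-0.4, 0.1, -1.9]
width: 43.3
```

```bash
python3 - <<'E'
from h import *
import pickle
chock_plan(25,0,0)
print(telemetry.get_obs()['torque'])
d=snap('side','s7.png');pickle.dump(d,open('s7.pkl','wb'))
a=d['img'][120:250,260:420,::-1];cv2.imwrite('pics/s7c.png',cv2.resize(a,None,fx=4.5,fy=4.5,interpolation=cv2.INTER_CUBIC))
E
```

```text
tcp [583.9 -47.7  40.7]
turn deg [ 0.04 -0.01 -0.17] shift cm (tool now) [-0.88 -0.02  0.02] after turn [-0.88 -0.03  0.02]
[-0.08557707 -0.24596615 -0.00232645]
```

View pics/s7c.png

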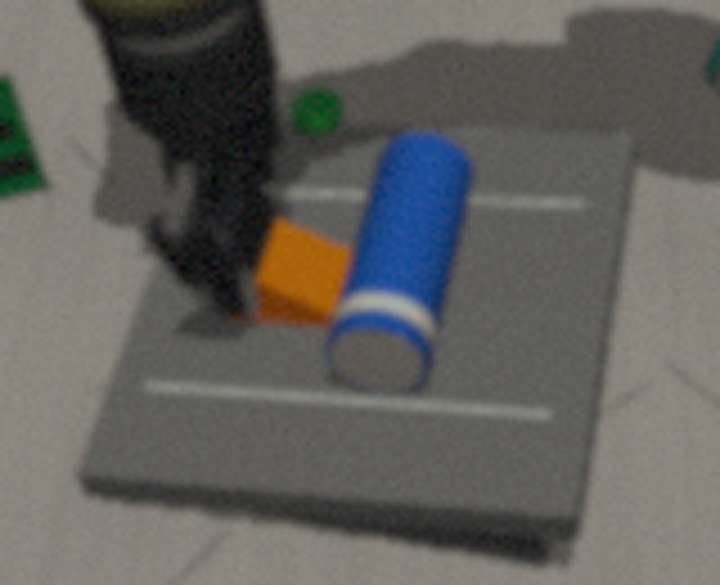

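Call:
jog_arm --pt "0 0 0 0 0 0.15 255" --pt "0 0 0 -0.2 0 0 255" --pt "0 0 0 -0.2 0 0 255" --pt "0 0 0 0 0 0 255" --pt "0 0 0 0 0 0 255"

```text
clock: 7.1
eef_pos: [591.2, -48.9, 39.5]
tcp_rot: [-3.11, 0.235, 0.264]
contact_force: [5.1, -1.4, 7.3]
width: 43.0
```

```bash
cat >> h.py <<'E'
def bluecent(s):
    h=cv2.cvtColor(s['img'],cv2.COLOR_RGB2HSV)[120:230,320:390].astype(int)
    m=((h[...,0]>100)&(h[...,0]<128)&(h[...,1]>120))
    r=[]
    # subpixel left/right blue edges per row via saturation profile
    ys,xs=np.nonzero(m);return xs.mean()+320,ys.mean()+120,m.sum()
E
python3 - <<'E'
from h import *
import pickle
for f in('side0','s6','s7'): print(bluecent(pickle.load(open(f+'.pkl','rb'))))
chock_plan(25,0,0)
print(telemetry.get_obs()['torque'])
d=snap('side','s8.png');pickle.dump(d,open('s8.pkl','wb'));print(bluecent(d))
E
```

```text
(np.float64(350.63647959183675), np.float64(170.3112244897959), np.int64(784))
(np.float64(350.801026957638), np.float64(170.31322207958922), np.int64(779))
(np.float64(350.83311772315653), np.float64(170.1203104786546), np.int64(773))
tcp [583.9 -47.7  40.7]
turn deg [ 0.02 -0.3  -0.18] shift cm (tool now) [-0.75 -0.01  0.01] after turn [-0.75 -0.01  0.01]
[-0.32268097 -0.79301733  0.06089303]
(np.float64(350.8941935483871), np.float64(170.12), np.int64(775))
```

Call:
jog_arm --pt "0 0 0 0 0 -0.1 255" --pt "0 0 0 -0.1 0 0 255" --pt "0 0 0 -0.1 0 0 255" --pt "0 0 0 0 0 0 255" --pt "0 0 0 0 0 0 255"

```text
clock: 7.65
eef_pos: [588.1, -48.4, 40.1]
tcp_rot: [-3.109, 0.234, 0.268]
contact_force: [4.2, -0.7, 5.3]
width: 43.0
```

```bash
python3 - <<'E'
from h import *
import pickle
chock_plan(25,0,0)
print(telemetry.get_obs()['torque'])
d=snap('side','s9.png');pickle.dump(d,open('s9.pkl','wb'));print(bluecent(d))
a=d['img'][120:250,260:420,::-1];cv2.imwrite('pics/s9c.png',cv2.resize(a,None,fx=4.5,fy=4.5,interpolation=cv2.INTER_CUBIC))
E
```

```text
tcp [583.9 -47.7  40.7]
turn deg [ 0.03 -0.14 -0.18] shift cm (tool now) [-0.43 -0.01  0.01] after turn [-0.43 -0.02  0.01]
[-0.24123587 -1.04964912  0.02626749]
(np.float64(350.8033419023136), np.float64(170.03598971722366), np.int64(778))
```

View pics/s9c.png

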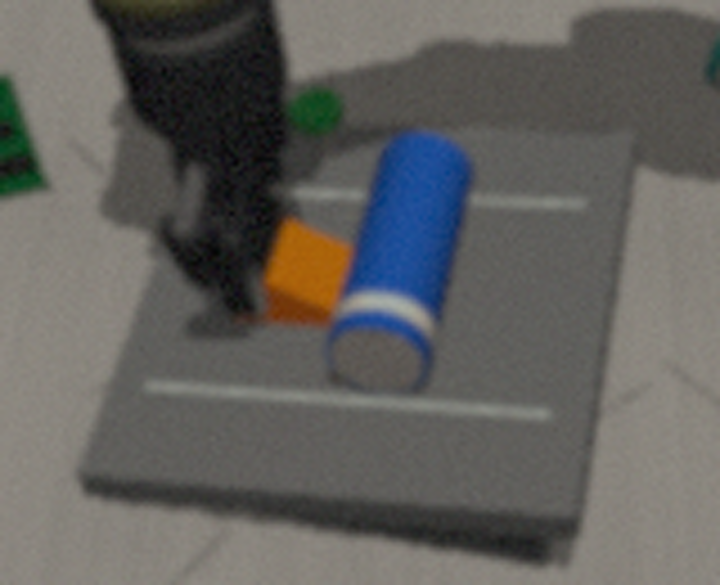

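```bash
python3 - <<'E'
from h import *
import pickle
d=pickle.load(open('s9.pkl','rb'))
a=d['img'][170:205,308:345,::-1];cv2.imwrite('pics/s9d.png',cv2.resize(a,None,fx=16,fy=16,interpolation=cv2.INTER_CUBIC))
rs=[528.9,-39.1,np.radians(-8.38)]
# predicted pixel of ridge corners for chock D
for D in(25,27,29,31):
    P=[rw(D+13,22,30,rs),rw(D+13,-22,30,rs),rw(D+13,22,0,rs)]
    p=proj(d,P); print(D,((p-[308,170]+.5)*16).round(0).tolist())
E
```

```text
25 [[227.0, 221.0], [298.0, -7.0], [264.0, 365.0]]
27 [[213.0, 220.0], [284.0, -8.0], [250.0, 364.0]]
29 [[199.0, 219.0], [270.0, -9.0], [237.0, 363.0]]
31 [[185.0, 218.0], [257.0, -9.0], [223.0, 362.0]]
```

View pics/s9d.png

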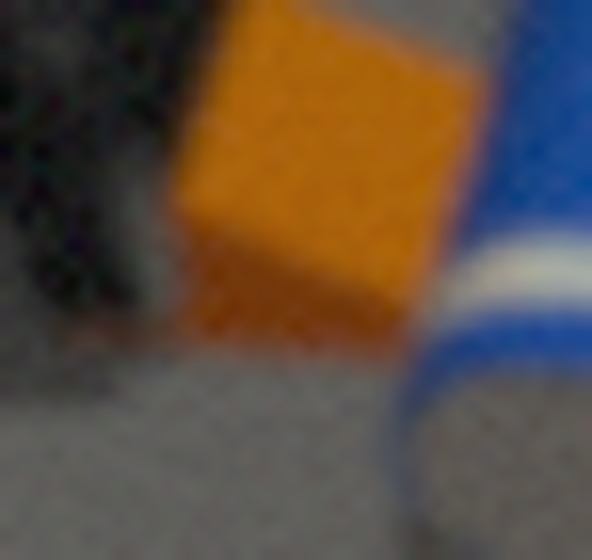

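Call:
jog_arm --pt "0 0 0 -0.1 0 0 255" --pt "0 0 0 -0.1 0 0 255" --pt "0 0 0 -0.1 0 0 255" --pt "0 0 0 0 0 0 255" --pt "0 0 0 0 0 0 255"

```text
clock: 8.2
eef_pos: [585.2, -48.0, 40.6]
tcp_rot: [-3.109, 0.234, 0.268]
contact_force: [4.6, -0.8, 5.4]
width: 43.4
```

```bash
cat > look.py <<'E'
from h import *
import pickle,sys
chock_plan(25,0,0)
print(telemetry.get_obs()['torque'])
n=sys.argv[1]
d=snap('side',n+'.png');pickle.dump(d,open(n+'.pkl','wb'));print(bluecent(d))
a=d['img'][160:205,308:360,::-1];cv2.imwrite('pics/'+n+'d.png',cv2.resize(a,None,fx=13,fy=13,interpolation=cv2.INTER_CUBIC))
E
python3 look.py s10
```

```text
tcp [583.9 -47.7  40.7]
turn deg [ 0.03 -0.14 -0.18] shift cm (tool now) [-0.13 -0.01  0.01] after turn [-0.13 -0.01  0.01]
[-0.28059986 -0.9089782   0.06114064]
(np.float64(350.77435897435896), np.float64(170.0128205128205), np.int64(780))
```

View pics/s10d.png

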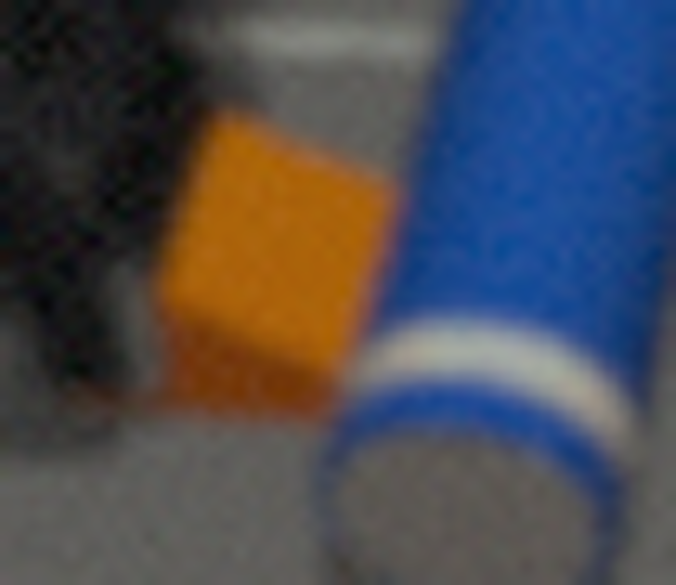

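Call:
jog_arm --pt "0 0 0 -0.1 0 0 255" --pt "0 0 0 -0.1 0 0 255" --pt "0 0 0 0 0 0 255" --pt "0 0 0 0 0 0 255" --pt "0 0 0 0 0 0 255"

```text
clock: 8.75
eef_pos: [583.6, -47.7, 40.8]
tcp_rot: [-3.109, 0.234, 0.267]
contact_force: [6.5, -1.3, 4.6]
width: 43.3
```

```bash
python3 look.py s11
```

```text
tcp [583.9 -47.7  40.7]
turn deg [ 0.02 -0.18 -0.18] shift cm (tool now) [ 0.04 -0.01  0.01] after turn [ 0.04 -0.01  0.01]
[-0.28652113 -1.22302281  0.08161546]
(np.float64(351.41168996188054), np.float64(170.01524777636595), np.int64(787))
```

```bash
python3 - <<'E'
from h import *
import pickle
F=lambda n:pickle.load(open(n+'.pkl','rb'))['img'][145:212,335:375,2].astype(np.float32)-pickle.load(open(n+'.pkl','rb'))['img'][145:212,335:375,0]
# blue minus red region
for n in('s6','s7','s8','s9','s10','s11'):
    print(n,cv2.phaseCorrelate(F('s7'),F(n),cv2.createHanningWindow((40,67),cv2.CV_32F)))
d=snap('side','s12.png');print(bluecent(d));pickle.dump(d,open('s12.pkl','wb'))
print(cv2.phaseCorrelate(F('s7'),F('s12'),cv2.createHanningWindow((40,67),cv2.CV_32F)))
a=d['img'][160:205,308:360,::-1];cv2.imwrite('pics/s12d.png',cv2.resize(a,None,fx=13,fy=13,interpolation=cv2.INTER_CUBIC))
E
```

```text
s6 ((-0.03711828584631505, -0.054139286407874465), 1.1336691081523895)
s7 ((0.0, 0.0), 1.0)
s8 ((-0.04792429460331249, 0.0025205678302384626), 1.211256123913659)
s9 ((-0.16440128268536114, 0.2856043111681288), 1.0601720137728585)
s10 ((0.11807864548553937, 0.03347084532425271), 1.1646228866444694)
s11 ((0.34941210530865163, -0.04959349577129757), 1.1415809704197777)
(np.float64(351.37515842839036), np.float64(170.06083650190115), np.int64(789))
((0.6374056000423209, 0.006410701551409659), 1.2214467224147585)
```

View pics/s12d.png

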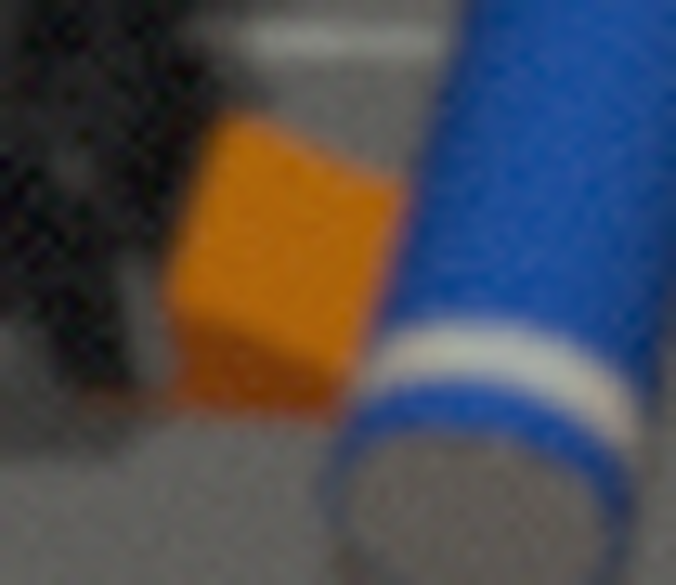

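The capacitor moved about 0.6 px (~1.4 mm) uphill: contact made, slightly too far. I'll ease off the down force and back off about 1 mm so it rolls back with the wedge.

Call:
jog_arm --pt "0 0 0 0 0 -0.1 255" --pt "0 0 0 0.1 0 0 255" --pt "0 0 0 0 0 0 255" --pt "0 0 0 0 0 0 255" --pt "0 0 0 0 0 0 255"

```text
clock: 9.35
eef_pos: [582.4, -47.7, 41.1]
tcp_rot: [-3.109, 0.234, 0.275]
contact_force: [-1.7, 0.5, 1.2]
width: 42.8
```

```bash
python3 look.py s13;  python3 - <<'E'
from h import *
import pickle
F=lambda n:pickle.load(open(n+'.pkl','rb'))['img'][145:212,335:375,2].astype(np.float32)-pickle.load(open(n+'.pkl','rb'))['img'][145:212,335:375,0]
print(cv2.phaseCorrelate(F('s7'),F('s13'),cv2.createHanningWindow((40,67),cv2.CV_32F)))
E
```

```text
tcp [583.9 -47.7  40.7]
turn deg [ 0.05  0.09 -0.18] shift cm (tool now) [ 0.15 -0.02  0.01] after turn [ 0.15 -0.02  0.01]
[ 0.03539156  0.10142329 -0.05886845]
(np.float64(352.044080604534), np.float64(170.16120906801007), np.int64(794))
((1.021628901976591, -0.02607716041121222), 1.1847180558575525)
```

Call:
jog_arm --pt "0 0 0 0.1 0 0 255" --pt "0 0 0 0.1 0 0 255" --pt "0 0 0 0 0 0 255" --pt "0 0 0 0 0 0 255" --pt "0 0 0 0 0 0 255"

```text
clock: 9.9
eef_pos: [585.6, -48.1, 40.9]
tcp_rot: [-3.109, 0.235, 0.271]
contact_force: [0.0, -0.1, -1.5]
width: 43.3
```

```bash
python3 look.py s14;  cat > pc.py <<'E'
from h import *
import pickle,sys
F=lambda n:pickle.load(open(n+'.pkl','rb'))['img'][145:212,335:375,2].astype(np.float32)-pickle.load(open(n+'.pkl','rb'))['img'][145:212,335:375,0]
print(cv2.phaseCorrelate(F('s7'),F(sys.argv[1]),cv2.createHanningWindow((40,67),cv2.CV_32F)))
E
python3 pc.py s14
```

```text
tcp [583.9 -47.7  40.7]
turn deg [ 0.04 -0.05 -0.18] shift cm (tool now) [-0.17 -0.02  0.05] after turn [-0.17 -0.02  0.05]
[-0.0271875  -0.27185384  0.01657381]
(np.float64(350.82948717948716), np.float64(170.06153846153848), np.int64(780))
((-0.025795742707558134, -0.004155664692866878), 1.1392932610379325)
```

Call:
jog_arm --pt "0 0 0 -0.1 0 0 255" --pt "0 0 0 0 0 0.05 255" --pt "0 0 0 0 0 0 255" --pt "0 0 0 0 0 0 255" --pt "0 0 0 0 0 0 255"

```text
clock: 10.45
eef_pos: [584.7, -48.0, 40.8]
tcp_rot: [-3.109, 0.235, 0.27]
contact_force: [1.3, -0.2, -2.3]
width: 43.0
```

```bash
python3 look.py s15; python3 pc.py s15
```

```text
tcp [583.9 -47.7  40.7]
turn deg [ 0.03 -0.08 -0.18] shift cm (tool now) [-0.09 -0.02  0.02] after turn [-0.08 -0.02  0.02]
[-0.09237538 -0.6278727   0.06301408]
(np.float64(350.8730964467005), np.float64(169.98857868020303), np.int64(788))
((0.016234678481467313, -0.16733558544991922), 1.1203655153512955)
```

View pics/s15d.png

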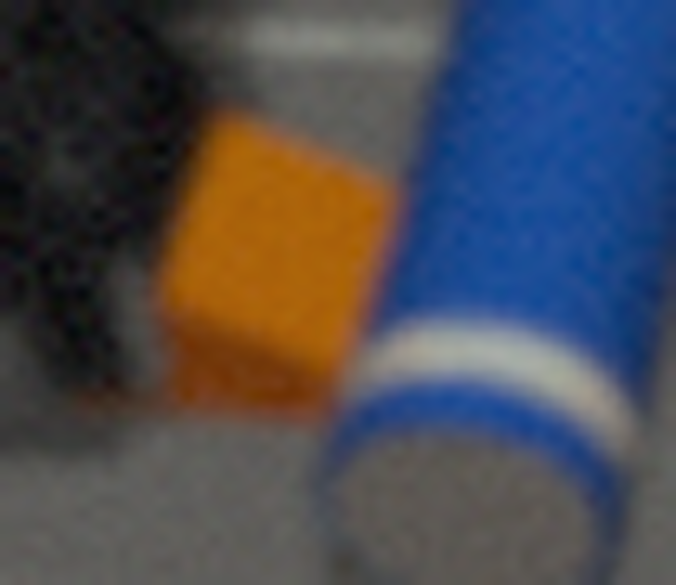

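Call:
jog_arm --pt "0 0 0 -0.03 0 0.05 255" --pt "0 0 0 0 0 0.05 255" --pt "0 0 0 0 0 0 255" --pt "0 0 0 0 0 0 255" --pt "0 0 0 0 0 0 255"

```text
clock: 11.0
eef_pos: [584.7, -48.0, 40.6]
tcp_rot: [-3.109, 0.235, 0.268]
contact_force: [2.8, -0.6, 5.2]
width: 43.1
```

```bash
python3 look.py s16; python3 pc.py s16
```

```text
tcp [583.9 -47.7  40.7]
turn deg [ 0.04 -0.14 -0.18] shift cm (tool now) [-0.08 -0.02  0.01] after turn [-0.08 -0.02  0.01]
[-0.16488585 -0.36381225  0.03906218]
(np.float64(350.9312977099237), np.float64(170.01908396946564), np.int64(786))
((0.0660865930831207, -0.04747352628147894), 1.1701151384247674)
```

Call:
jog_arm --pt "0 0 0 0 0 0 60" --pt "0 0 0 0 0 0 0" --pt "0 0 0 0 0 0 0" --pt "0 0 0 0 0 0 0" --pt "0 0 0 0 0 0 0"

```text
clock: 11.55
eef_pos: [583.8, -47.8, 39.6]
tcp_rot: [-3.109, 0.234, 0.272]
contact_force: [-0.1, -0.1, -0.4]
width: 85.7
```

```bash
python3 look.py s17; python3 pc.py s17; python3 -c "
from h import *
snap('wrist','w17.png')"
```

```text
tcp [583.9 -47.7  40.7]
turn deg [ 0.04 -0.02 -0.18] shift cm (tool now) [-0.01 -0.02 -0.11] after turn [-0.01 -0.02 -0.11]
[-0.02030661 -0.14963761 -0.03481776]
(np.float64(350.91464968152866), np.float64(170.00764331210192), np.int64(785))
((0.01851223371754429, -0.09725492245210177), 1.2778841535250345)
```

View pics/w17.png

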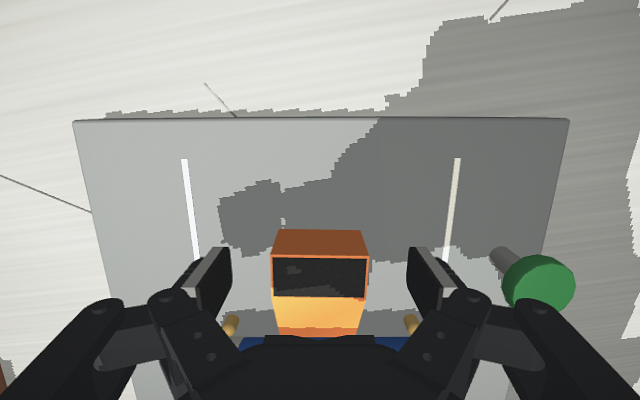

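View pics/s17d.png

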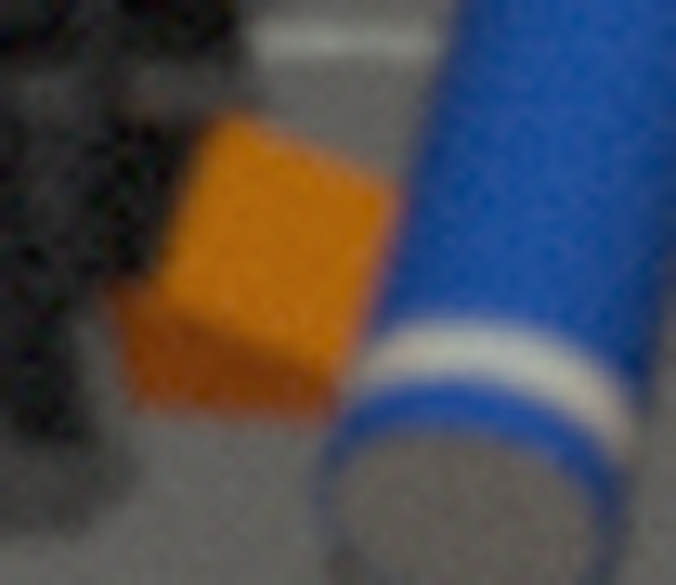

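The wedge stayed put and centred between the brass pins (232,325) and (410,325), and the capacitor hasn't moved. Lifting straight off.

Call:
jog_arm --pt "0 0 0 0 0 -2 0" --pt "0 0 0 0 0 -4 0" --pt "0 0 0 0 0 -4 0" --pt "0 0 0 0 0 -3 0" --pt "0 0 0 0 0 0 0"

```text
clock: 12.15
eef_pos: [609.1, -51.2, 172.3]
tcp_rot: [-3.11, 0.235, 0.258]
contact_force: [-0.0, 0.0, -0.7]
width: 85.7
```

```bash
python3 - <<'E'
from h import *
import pickle
s=snap('wrist','w18.png');pickle.dump(s,open('w18.pkl','wb'))
h=cv2.cvtColor(s['img'],cv2.COLOR_RGB2HSV)
m=cv2.inRange(h,(50,120,60),(75,255,255));m[:150]=0
k=max(cv2.findContours(m,0,cv2.CHAIN_APPROX_NONE)[0],key=cv2.contourArea);c=cv2.fitEllipse(k)[0];print(c)
K=rw(45,-100,36);print('model',K,'wrist',onz(s,c,K[2]))
plan(rw(45,-100,36+25),rR())
E
```

```text
(432.41888427734375, 204.37460327148438)
model [ 566.32411694 -146.14518021   69.63891111] wrist [ 569.44428465 -146.10079712   69.63891111]
turn deg [ 0.01 -0.3  -0.19] shift cm (tool now) [-0.92 10.    7.83] after turn [-0.91 10.    7.84]
```

View pics/w18.png

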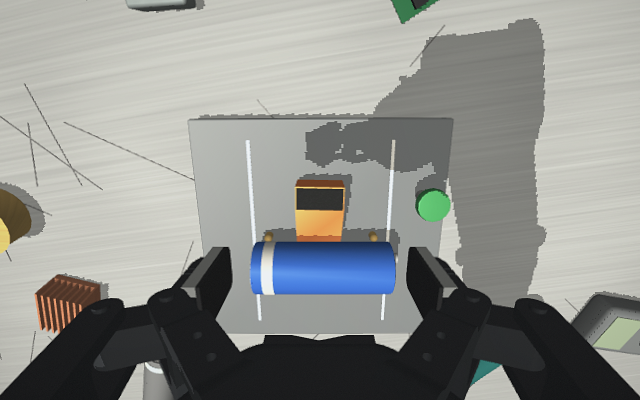

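The view shows the wedge (296–344) centred between the pins (268, 374) against the blue cylinder, with the knob at (432,204). Moving to the knob with the jaws shut.

Call:
jog_arm --pt "0 -0.3 -0.2 -0.4 3 0 120" --pt "0 0 0 -0.4 4 0 255" --pt "0 0 0 0 3 1 255" --pt "0 0 0 0 0 3 255" --pt "0 0 0 0 0 2 255" --newtons 40

```text
clock: 12.7
eef_pos: [571.1, -148.7, 107.7]
tcp_rot: [-3.107, 0.233, 0.284]
contact_force: [-0.6, 0.2, 0.5]
width: 12.3
```

```bash
python3 - <<'E'
from h import *
plan(rw(45.5,-100,36),rR())
snap('wrist','w19.png')
E
```

```text
turn deg [ 0.03  0.44 -0.13] shift cm (tool now) [ 0.24 -0.18  3.83] after turn [ 0.21 -0.18  3.83]
```

View pics/w19.png

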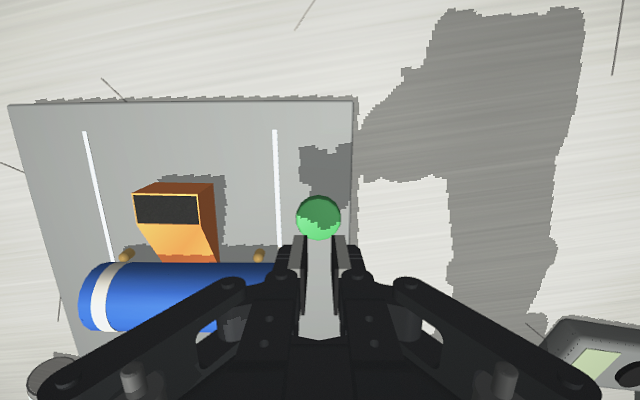

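Call:
jog_arm --pt "0 0.3 0 0.2 -0.1 0 255" --pt "0 0 0 0 0 1.5 255" --pt "0 0 0 0 0 1 255" --pt "0 0 0 0 0 0.6 255" --pt "0 0 0 0 0 0 255"

```text
clock: 13.25
eef_pos: [569.7, -145.6, 78.9]
tcp_rot: [-3.109, 0.228, 0.272]
contact_force: [0.1, -0.2, 0.7]
width: 0.0
```

```bash
python3 - <<'E'
from h import *
plan(rw(45.5,-100,36),rR())
snap('wrist','w20.png')
E
```

```text
turn deg [0.04 0.01 0.04] shift cm (tool now) [-0.11  0.1   0.97] after turn [-0.11  0.1   0.97]
```

View pics/w20.png

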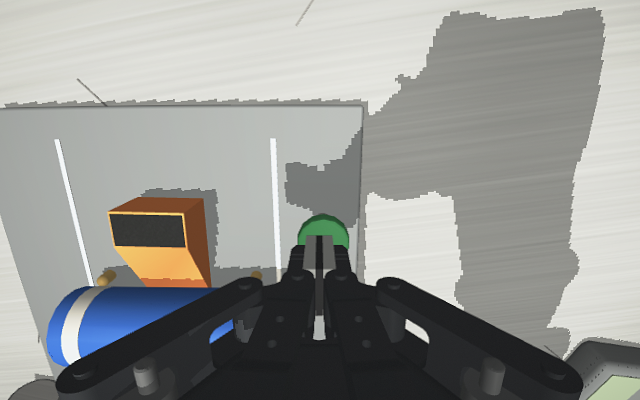

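Call:
jog_arm --pt "0 0 0 -0.1 0.1 0.4 255" --pt "0 0 0 0 0 0.4 255" --pt "0 0 0 0 0 0.3 255" --pt "0 0 0 0 0 0.3 255" --pt "0 0 0 0 0 0.3 255"

```text
clock: 13.8
eef_pos: [565.9, -146.4, 62.8]
tcp_rot: [-3.109, 0.229, 0.271]
contact_force: [-0.5, -0.5, 2.5]
width: -0.3
```

```bash
python3 - <<'E'
from h import *
plan(rw(45.5,-100,20),rR())
snap('wrist','w21.png')
E
```

```text
turn deg [ 0.05 -0.06  0.01] shift cm (tool now) [-0.04 -0.03  0.92] after turn [-0.04 -0.03  0.92]
```

View pics/w21.png

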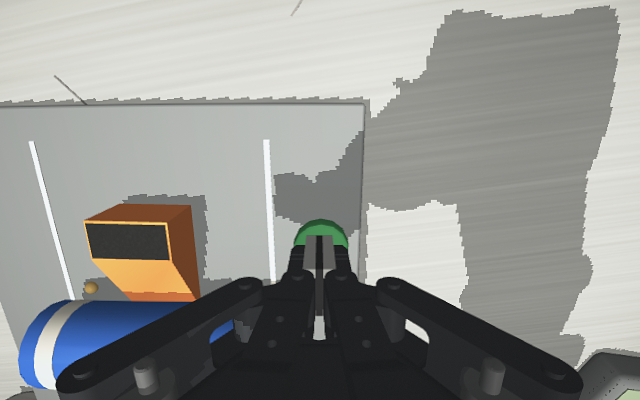

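Pressing has begun, at about 3 N with the tips on the knob. Continuing down.

Call:
jog_arm --pt "0 0 0 0 0 0.3 255" --pt "0 0 0 0 0 0.3 255" --pt "0 0 0 0 0 0.3 255" --pt "0 0 0 0 0 0.2 255" --pt "0 0 0 0 0 0.1 255"

```text
clock: 14.35
eef_pos: [564.6, -146.2, 53.6]
tcp_rot: [-3.11, 0.23, 0.268]
contact_force: [-4.9, 0.1, 31.5]
width: -0.3
```

```bash
python3 - <<'E'
from h import *
plan(rw(45.5,-100,20),rR())
E
```

```text
turn deg [ 0.07 -0.16  0.  ] shift cm (tool now) [-0.06 -0.03 -0.01] after turn [-0.06 -0.03 -0.01]
```

At 31 N and the expected bottom height, the knob has bottomed out. Retracting and checking.

Call:
jog_arm --pt "0 0 0 0 0 -0.5 255" --pt "0 0 0 0 0 -2 255" --pt "0 0 0 0 0 -4 255" --pt "0 0 0 0 -2 -4 255" --pt "0 0 0 0 -3 -2 255"

```text
clock: 14.85
eef_pos: [593.9, -101.5, 176.9]
tcp_rot: [-3.11, 0.235, 0.265]
contact_force: [0.0, 0.3, 0.4]
width: -0.3
```

Call:
jog_arm --pt "0 0 0 0 -3 -1 255" --pt "0 0 0 0 -2 0 255" --pt "0 0 0 2 0 -2 255" --pt "0 0 0 0 0 0 255" --pt "0 0 0 0 0 0 255"

```text
clock: 15.35
eef_pos: [624.1, -54.2, 198.7]
tcp_rot: [-3.109, 0.23, 0.273]
contact_force: [0.2, 0.0, -0.4]
width: -0.1
```

```bash
python3 look.py s22; python3 pc.py s22; python3 - <<'E'
from h import *
s=snap('wrist','w22.png')
h=cv2.cvtColor(s['img'],cv2.COLOR_RGB2HSV)
m=cv2.inRange(h,(50,120,60),(75,255,255));m[:150]=0
k=max(cv2.findContours(m,0,cv2.CHAIN_APPROX_NONE)[0],key=cv2.contourArea);c=cv2.fitEllipse(k);print(c)
for H in(36,20): print(H,proj(s,[rw(45,-100,H)]), 30*297.9/(ext(s)[0]@rw(45,-100,H)+ext(s)[1])[2])
E
```

```text
tcp [583.9 -47.7  40.7]
turn deg [ 0.07  0.05 -0.01] shift cm (tool now) [-1.25 -0.08 16.27] after turn [-1.26 -0.06 16.27]
[-0.0418194  -0.14396136 -0.00542866]
(np.float64(350.9756097560976), np.float64(170.21437740693196), np.int64(779))
((-0.027979982433198103, 0.05254401080642879), 1.1331954270601272)
((415.0194091796875, 199.74362182617188), (26.792661666870117, 27.77248764038086), 85.36869812011719)
36 [[419.54978721 207.14061342]] 30.601225357282015
20 [[414.52988703 202.29429869]] 29.0731834156687
```

View pics/w22.png

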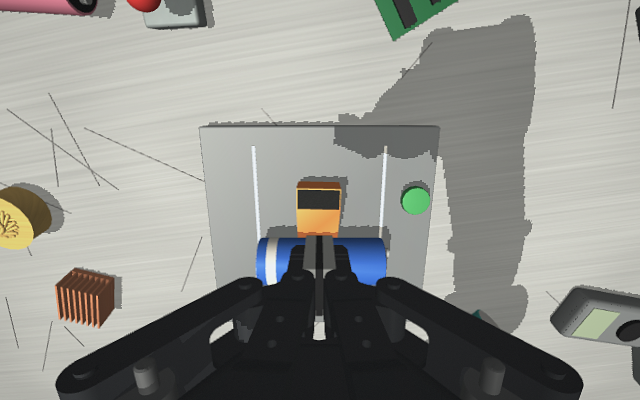

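View pics/s22d.png

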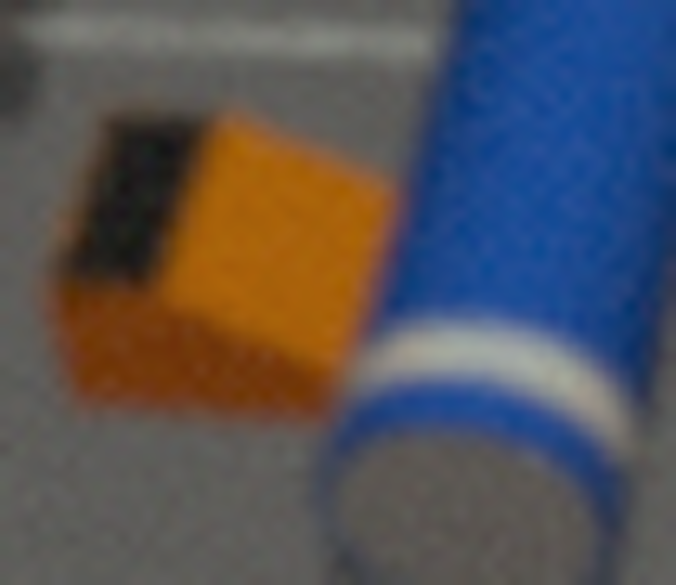

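```bash
python3 - <<'E'
import cv2
a=cv2.imread('pics/w22.png')[165:265,235:455];cv2.imwrite('pics/w22c.png',cv2.resize(a,None,fx=3.5,fy=3.5,interpolation=cv2.INTER_CUBIC))
E
```

```text
(no output)
```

View pics/w22c.png

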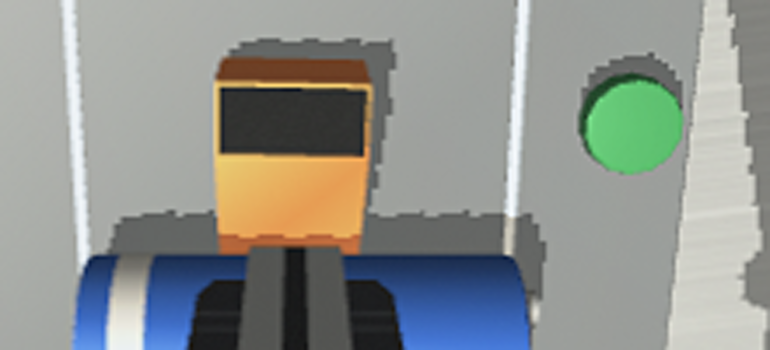

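The pins are no longer visible on either side of the wedge, the knob is down, and the wedge still touches the capacitor. Handing in.

```bash
python3 - <<'E'
from h import *
print(ctrl.finish_job())
E
```

```text
the job is handed in; nothing more can be done
None
```

I pushed the orange wedge, thin edge first, against the middle of the blue capacitor's low side. I then pressed the green knob down to its stop and handed the job in at about 15.5 s; no verdict was reported.

**Last checks:**
- **Pins:** neither brass pin shows in the last wrist view.
- **Knob:** it bottomed out at about 32 N of push. The fingertips were then within 0.1 mm of the 20 mm height expected when it is fully down. Its place in the last wrist picture also fits the down position better than the up one, though about 2.6 px off.
- **Capacitor:** with the pins down, the side view puts it within about 0.05 px (roughly 0.1 mm) of where it lay before.
- **Wedge:** it was centred between the pins to about 1 px, and the arm ended clear of everything.

**What disagreed or went wrong:**
- **Overshoot:** on the first push I rolled the capacitor about 3 mm uphill. I backed off until it returned to the pins, then pushed the wedge up again until it just touched.
- **Wedge position:** the arm's readings and the side camera differed by about 3 mm, so I found contact from the force and the capacitor's movement. Any remaining gap should be under about 0.5 mm.
- **Wrist camera:** it read depths about 4 mm off, which I allowed for.

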